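Set the lens groover's selector and bring the lens down onto its rollers

TASK

The bench lens groover was last used on the red setting; set it for a centre groove: pull the black selector knob straight up against its spring, turn it to the white dot, feel for the slot there and let the key drop right home. Then push the raised lens carriage down gently until the lens sits fully down between the flanges of the guide rollers. Set the knob before you lower the lens, force neither the knob nor the lens, leave the things round the machine where they are, and let go of everything at the end.

Things in the scene. Friction and masses are not known exactly. Their poses are not given: they have to be found in the camera images.
- groover: white bench machine fixed to the desk, 170 (its x) x 200 (its y) x 70 mm high. Origin: centre of its underside; its front (two switches, a dial) faces its -x, y to the robot's left, z up. On its deck on the left a round grey turret with the black selector knob; on the right a well with guide rollers and over them the lens carriage, pivoted at the back. Heights below are above the desk
- index_ring: steel ring on the turret, outer radius 26 mm, rim 109 mm high, with three radial slots 6.9 mm wide, 8 mm deep, open upward, at a red (front-left), white (front) and green dot (front-right). The white one is cut in a brass sector, see notch_white. Origin on the selector axis, 100 mm high; axes as the groover's. More than 30 N between the knob's key and this ring (or the knob's end stop) damages it
- selector_knob: black round knurled knob, 32 mm diameter, its head from 116 to 140 mm high when down; a square steel key bar 5 mm thick sticks out under it to 29 mm from the axis. Origin on its axis, 100 mm high when down; x along the key, z up. Seen from above it turns counterclockwise from red by about 60 degrees to white, by 120 to green; turning takes 0.04 N m. It starts in the red slot
- selector_grip (a point): on the knob's axis inside the head, 12 mm below its top: 128 mm high when the knob is down; rises with it. The knob is pulled straight up: 8 N of spring at rest, 0.9 N more for each mm; the key clears the ring after 7 mm; a solid end stop comes at 8.5 mm
- selector_tip (a point): middle of the key bar near its outer end, 27 mm from the axis; 104.5 mm high when the key is home in a slot, 111.5 mm when it stands on the rim. Let go on the rim, it stays there, pressed down by the spring (14 N), and has to be turned on until it drops. In a slot the key has 0.9 mm (2.7 degrees) of play each way
- notch_red (a point): where selector_tip is when the key is home in the middle of the slot at the red dot (the start); does not move
- notch_white (a point): where selector_tip would be with the key home right at the white dot (the target slot). The brass sector with this slot was trimmed and locked by the fitter, so the slot's middle lies anywhere up to 14 degrees (6.5 mm at the tip) to either side of this point: the last bit has to be felt for
- notch_green (a point): where selector_tip is when the key is home in the middle of the slot at the green dot, 120 degrees from red
- guide_fork: two white flanged rollers in the well (hubs 10 mm, flanges 20 mm diameter, 9 mm between flanges), 28 mm apart along the groover's x. They shift sideways with the selector, 6 mm for each rad, and lie right under the lens only at white; else it lands on a flange. Origin midway between the roller centres, 61.5 to 66.5 mm high as the depth dial was left; axes as the groover's
- lens_carriage: aluminium carriage with the clamped lens. Origin on its pivot at the back of the groover (65 mm behind, 50 mm right of the groover's origin), 88 mm high; axes as the groover's when level; it swings about its y. It starts raised by 0.38 to 0.52 rad, stays where it is left, and takes only about 1 N at the handle to push down. More than 20 N between lens and rollers chips the lens
- lens_center (a point): centre of the round clear lens, 46 mm diameter, 4 mm thick at the edge, standing on edge; fully seated between the flanges it lies 24.2 mm above guide_fork's origin (86 to 91 mm above the desk), 29.9 mm above it when it stands on a flange
- carriage_handle (a point): top middle of the black handle bar across the front end of the carriage: 13 mm thick, 41 mm long along y, 140 mm in front of the pivot; 90 to 99 mm above the desk when the lens is seated, depending on the depth dial; push it down from above until the rollers are felt. The lens centre is 77.5 mm in front of the pivot
- spectacles: black-framed spectacles lying on the left of the groover, 138 x 138 x 41 mm; to be left alone. Origin: centre of the underside
- contact_lens_case: small white and blue contact lens case, 30 x 68 x 19 mm, left of the groover; to be left alone. Origin: centre of the underside
- glasses_case: turquoise hard spectacle case, 67 x 162 x 43 mm, right of the groover; to be left alone. Origin: centre of the underside
- eye_drops: small white bottle with red cap, 22 x 22 x 58 mm, standing behind right of the groover; to be left alone. Origin: centre of the underside
- drops_carton: white and teal carton, 84 x 52 x 18 mm, at the right edge of the desk; to be left alone. Origin: centre of the underside

How it is judged:
By the outcome, as a careful person would: the job done as asked, in the order asked, and still so for the second after the job is handed in, with the robot touching nothing.
It also fails if it takes over 72 s, if anything falls off the work surface, if the arm or the gripper's body presses on something with over 40 N, if the wrist force passes 120 N, or if a joint passes its speed limit or range.

ROBOT

A 6-joint arm with a two-finger parallel gripper is mounted at the origin on a cart in front of the work surface, level with it; the furniture and walls round the work are solid. World frame = base frame: x ahead of the robot, y to its left, z up, the work surface at z = 0. Lengths are in m, angles in rad, forces in N, time in s.
With the tool pointing down it reaches from about 0.325 to 0.925 m from the base axis. Payload 3.1 kg.
Tool frame: the origin (TCP) lies between the finger pads; the fingertips stand 22 mm ahead of it and the grasp point (between the pads) lies 3 mm ahead of it; z points along the fingers, y is the line along which they close (so a half turn about z gives the same grasp; the last joint's range is limited). The gripper opens to 85 mm and grips with 20 to 120 N. Pads are 22 mm wide; open, the fingers measure 114 mm over their backs; the gripper's body (76 mm by 85 mm) begins 54 mm behind the grasp point. The pads swing forward as they close: fully open they stand 13 mm farther back than shut.
Start: joints at [1.149, 0.217, 1.613, -0, 1.311, -0.112], TCP at [0.191, 0.595, 0.253] pointing down, gripper open.
Joint ranges: [-2.75, 2.75], [-0.78, 2.1], [0.31, 2.55], [-1.13, 4.27], [0.13, 2.63], [-2.58, 2.58]. Speed limits (rad/s): [2.79, 2.79, 3.14, 3.14, 3.14, 3.14].

INTERFACE

Orientations are given as a unit quaternion [x, y, z, w].
In Python, from plant import env gives the robot as it stands.
- The arm moves only by the tool drive_tool, never from a script. Its arguments are lists of equal length, an entry for each row: "offset": the shift along the tool's x, y, z as a fraction of full scale, a list of three; "dr": the turn, a rotation vector about the tool's x, y, z as a fraction of full scale, a list of three; "jaw": the opening, from -1 (shut) to 1 (fully open), so that 0 is half open. In form: {"offset": [[x, y, z], ...], "dr": [[ax, ay, az], ...], "jaw": [jaw, ...]}. A call has 1 to 12 rows; each row shifts and turns the commanded pose from where the row before left it, along the tool's axes as they then stand; what a row does not reach is not made up. Full scale, the value 1, is 0.025 m for a shift and 60 degrees for a turn. A row lasts 1/10 s, in which the tool goes at most 50 mm and 8.59 degrees, less where a joint would pass 70% of its speed; a pose out of reach is approached as far as the arm can. A call with a number of a shift or a turn outside -1 to 1 is refused whole. A call with a gripper value outside its range is refused whole. The fingers move at their own pace and stop on an object; the grip force is fixed at half the most. Time passes only in rows, so rows that do not move let the fingers close. It gives the time, the measured TCP pose, the force, the opening and the grip force at its end, in the units of the state.
- env.get_state(): the state, without advancing time (a new reading comes with each control period).
- env.capture(name): name is "scene" or "top"; returns (picture, depth): 400x640x3 uint8, red, green, blue; 400x640 float32, m along the optical axis (not along the pixel's ray), 0 where there is no reading.
- env.camera_info(name): a dict with "fx", "fy", "cx", "cy" (pixels), "world_to_cam" (4x4, takes a point from world to camera coordinates). Camera axes: x right, y down, z forward; pixel columns grow to the right and rows downward; lengths in m; the calibration is good to about 2 mm. A picture is of the moment at which its call begins. camera_info takes no time and is no camera call.
- env.job_done(): hands the job in; it is judged then, once.
The state is a dict: "clock": time; "qpos": joint angles; "qd": joint speeds; "tau": joint torques, N m; "position": TCP position; "eef_rot": TCP orientation; "force": force on the tool from outside, world axes, zero at the start; "moment": the same for the moment, N m; "grip_width": opening from 0.0 (shut) to 1.0 (fully open); "grasp_force": force on a finger pad.
Only numpy, scipy, OpenCV 4.12 (cv2) and the standard library are available. Lean on these libraries where they do the work, as an engineer would, in place of code of your own. Each camera call takes 0.05 s, during which the arm holds its last target. There are 200 camera calls.

## Working session

There is one attempt and no reset: what is moved stays moved. The work goes in short steps, Python scripts to look and compute and a tool call to move; the robot and the scene stay as the last step left them, time stands still between calls to the robot, and variables do not carry over. Pictures are saved under pics/ and viewed, at most 10 in all, crops included, and the job is handed in when it is done.

Besides the shell and the picture viewer there is one more tool, called after "Emit:" as name(argument=value, ...), one argument or row to a line, values as JSON. drive_tool: Moves the arm, as the interface text tells. Its arguments: {"type":"object","properties":{"offset":{"type":"array","items":{"type":"array","items":{"type":"number","minimum":-1,"maximum":1}}},"dr":{"type":"array","items":{"type":"array","items":{"type":"number","minimum":-1,"maximum":1}}},"jaw":{"type":"array","items":{"type":"number"}}},"required":["offset","dr","jaw"]}

```bash
mkdir -p pics; ls; python3 - <<'E'
from plant import env
import cv2,numpy as np
for n in("scene","top"):
    p,d=env.capture(n); cv2.imwrite(f"pics/{n}0.png",p[...,::-1]); np.save(f"{n}0.npy",d); i=env.camera_info(n)
    print(n,i["fx"],i["fy"],i["cx"],i["cy"],np.round(i["world_to_cam"],3).tolist())
print(env.get_state())
E
```

```text
pics
scene 466.5669086327622 466.5669086327622 309.91071856287033 201.5876693195073 [[0.865, -0.502, 0.021, -0.386], [-0.285, -0.525, -0.802, 0.322], [0.413, 0.688, -0.597, 1.332], [0.0, 0.0, 0.0, 1.0]]
top 467.09320934354236 467.09320934354236 313.0845078589894 195.67986202350068 [[-0.007, -1.0, -0.006, 0.158], [-0.989, 0.008, -0.149, 0.526], [0.149, 0.005, -0.989, 1.24], [0.0, 0.0, 0.0, 1.0]]
{'clock': 0.1, 'qpos': array([ 1.14880920e+00,  2.17689077e-01,  1.61480743e+00,  2.78550079e-06,
        1.31130695e+00, -1.12194129e-01]), 'qd': array([-0.00060424, -0.00232071, -0.00420806, -0.00218016,  0.00054103,
       -0.00013344]), 'tau': array([-4.54173423e-04, -3.98079658e+01, -3.04969597e+01, -9.54221628e-05,
        4.27484789e-03, -5.73145414e-06]), 'position': array([0.19022375, 0.59461157, 0.25207474]), 'eef_rot': array([ 1.54278101e-01,  9.88026845e-01, -1.06585417e-03, -2.93043203e-04]), 'force': array([-0.49792639, -0.25372402, -0.61514092]), 'moment': array([-0.00226761, -0.02965475, -0.040984  ]), 'grasp_force': 0.0, 'grip_width': 0.9962886292093849}
```

View pics/top0.png

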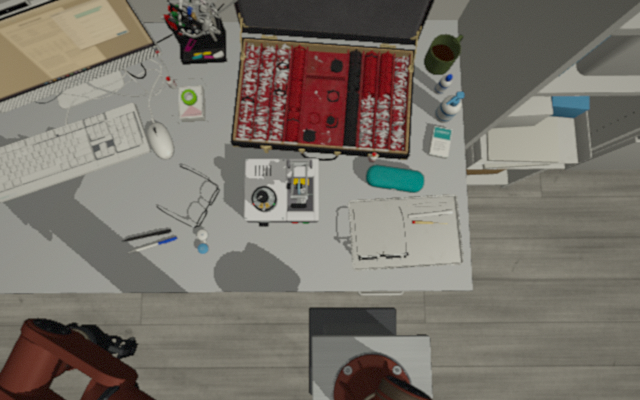

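View pics/scene0.png

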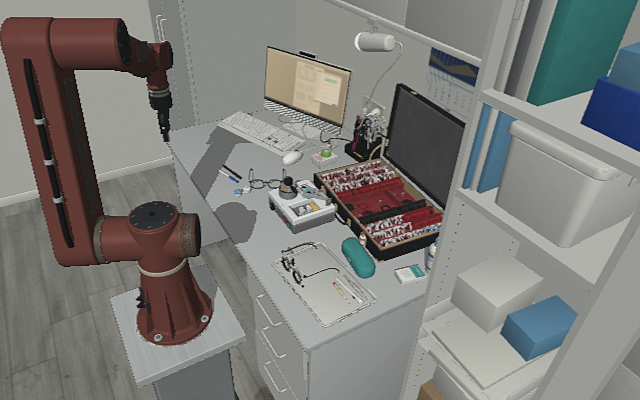

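```bash
cat > h.py <<'E'
from plant import env
import cv2,numpy as np
def cloud(n,d):
    i=env.camera_info(n);v,u=np.indices(d.shape)
    c=np.stack([(u-i["cx"])/i["fx"]*d,(v-i["cy"])/i["fy"]*d,d],-1)
    W=np.linalg.inv(i["world_to_cam"]); return c@W[:3,:3].T+W[:3,3]
def ray(n,u,v,z):
    i=env.camera_info(n);W=np.linalg.inv(i["world_to_cam"])
    r=W[:3,:3]@[(u-i["cx"])/i["fx"],(v-i["cy"])/i["fy"],1];o=W[:3,3]
    return o+r*(z-o[2])/r[2]
def pix(n,p):
    i=env.camera_info(n);c=i["world_to_cam"]@np.r_[p,1];return i["fx"]*c[0]/c[2]+i["cx"],i["fy"]*c[1]/c[2]+i["cy"]
def up(img,x0,y0,x1,y1,k,name):
    cv2.imwrite(name,cv2.resize(img[y0:y1,x0:x1],None,fx=k,fy=k,interpolation=cv2.INTER_CUBIC))
E
python3 - <<'E'
from h import *
d=np.load("top0.npy");P=cloud("top",d);t=cv2.imread("pics/top0.png");s=cv2.imread("pics/scene0.png")
sub=np.zeros(d.shape,bool);sub[150:232,235:330]=1
m=(sub&(P[...,2]>.055)&(P[...,2]<.08)&(d>0)).astype(np.uint8)
print(m.sum(),np.median(P[m>0][:,2]))
q=P[m>0][:,:2].astype(np.float32);r=cv2.minAreaRect(q*1000);print(r, np.percentile(q,[.5,99.5],axis=0))
print(P[160:224:4,236:328:4,2].round(3)*1000//1)
a=cv2.resize(t[150:230,235:330],None,fx=6,fy=6,interpolation=2);b=cv2.resize(s[165:245,255:350],None,fx=6,fy=6,interpolation=2)
cv2.imwrite("pics/c1.png",a);cv2.imwrite("pics/c2.png",b)
E
```

```text
3180 0.06906407267008374
((543.0381469726562, 239.25555419921875), (198.72064208984375, 170.93368530273438), 89.51914978027344) [[0.4576757  0.13961909]
 [0.62747535 0.33767634]]
[[ -1.  -2.   0.  70.  75.  70.  74.  68.  65.  64.  72.  73.  70.  99.
   73.  68.  66.  69.  75.  98.  76.  11.  10.]
 [ -4.  -5.  -4.  68.  65.  72.  73.  69.  75.  65.  68.  74.  72.  97.
   99.  91.  93.  92.  72.  96.  70.   1.  -4.]
 [ -2.   0.  -1.  66.  67.  70.  71.  70.  72.  74.  72.  69.  68.  67.
  104.  74.  72.  70.  64.  73.  72.   0.  -4.]
 [ -1.  -3.  -1.  70.  69.  68.  69.  71.  70.  70.  71.  74.  64.  64.
  112.  72.  70.  71.  68.  68.  70.   0.  -0.]
 [  5.   0.   1.  70.  66.  70.  67.  70.  72.  70.  71.  68.  72.  68.
  118.  66.  63.  63.  64.  65.  76.  -4.   2.]
 [  1.   0.  -1.  68.  69.  69.  71.  69.  67.  71.  68.  67.  71.  48.
  124.  58. 120.  58.  59.  46.  69.  -1.   2.]
 [  1.  -1.  -5.  68.  70.  70.  69.  64.  72.  69.  74.  69.  65. 136.
  133. 134. 135.  58.  57.  43.  71.  -2.  -0.]
 [ -5.  -2.  -1.  68.  68. 100.  95. 107. 103. 104.  68.  70.  73. 131.
  140. 12
[... 299 characters left out ...]
. 100. 108. 141. 140. 100. 109.  97.  73.  72.  48.
   49.  42. 154.  70.  47.  47.  71.  -5.   2.]
 [ -1.  -0.  63.  71.  68. 105. 113. 101. 111. 101.  87.  67.  67.  44.
  164. 165. 166. 163.  42.  46.  72.   3.   2.]
 [  2.  -4.  64.  75.  65.  96.  99. 100. 101.  90.  70.  70.  66.  45.
   49.  50.  41.  47.  45.  44.  68.   1.  -3.]
 [ -1.   2.  71.  70.  75.  73.  71.  71.  73.  65.  67.  70.  68.  66.
   71.  68.  74.  71.  70.  73.  68.   2.   5.]
 [  0.   2.  64.  68.  67.  72.  72.  67.  71.  67.  71.  69.  72.  68.
   69.  67.  66.  72.  70.  67.  65.  -4.   3.]
 [  6.   1.  -4.  61.  63.  65.  64.  61.  64.  66.  70.  69.  63.  62.
   62.  64.  69.  67.  62.  65.  65.   0.  -2.]]
```

View pics/c1.png

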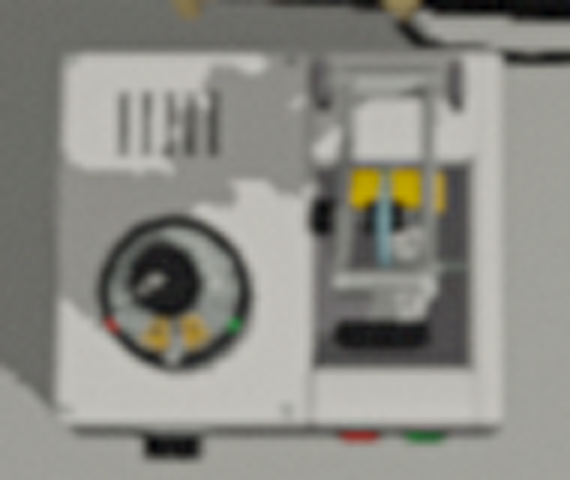

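View pics/c2.png

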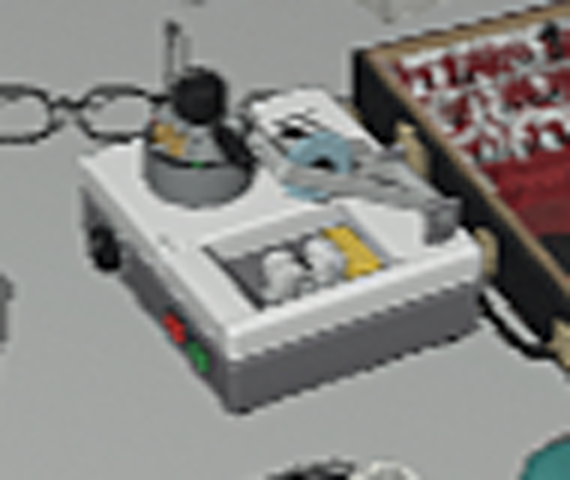

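The top crop shows the knob head at about (262,197) px and the brass sector with its slot at about (264,205). The red and green dots lie to either side of it, and the raised handle bar is at about (298,206). The scene crop shows the carriage raised and the rollers in the well.

```bash
python3 - <<'E'
from h import *
d=np.load("top0.npy");P=cloud("top",d);t=cv2.imread("pics/top0.png").astype(int)
z=P[...,2];v,u=np.indices(d.shape)
box=(u>250)&(u<277)&(v>184)&(v<213)
k=box&(z>.128)&(z<.15);print("knob depth",k.sum(),np.median(P[k],axis=0),(P[k].min(0)+P[k].max(0))/2)
hsv=cv2.cvtColor(t.astype(np.uint8),cv2.COLOR_BGR2HSV);H,S,V=[hsv[...,i].astype(int) for i in range(3)]
dark=(box&(V<60)).astype(np.uint8);n,l,st,c=cv2.connectedComponentsWithStats(dark)
for i in range(1,n):
  if st[i,4]>8: print("dark",st[i],c[i], ray("top",*c[i],.14),ray("top",*c[i],.1))
b=(box|((u>250)&(u<278)&(v<216)&(v>184)))
for nm,m,zz in (("brass",b&(H>12)&(H<28)&(S>110),.109),("red",b&((H<8)|(H>172))&(S>110),.1),("green",b&(H>45)&(H<85)&(S>90),.1)):
  w=S*m; 
  if m.sum(): cu,cv_=(u*w).sum()/w.sum(),(v*w).sum()/w.sum(); print(nm,m.sum(),cu,cv_,ray("top",cu,cv_,zz))
print("brass px",[(int(a),int(c),hsv[c,a].tolist()) for c,a in np.argwhere(b&(H>12)&(H<28)&(S>110))])
hb=(u>286)&(u<310)&(v>200)&(v<212)
m=hb&(V<60)&(z>.14);print("handle",m.sum(),np.median(P[m],axis=0),P[m].min(0),P[m].max(0))
ds=np.load("scene0.npy");Q=cloud("scene",ds);
g=(abs(Q[...,0]-.543)<.15)&(abs(Q[...,1]-.239)<.15)&(Q[...,2]>.064)&(Q[...,2]<.076)
print("scene rect",cv2.minAreaRect((Q[g][:,:2]*1000).astype(np.float32)))
k=(abs(Q[...,0]-.52)<.06)&(abs(Q[...,1]-.29)<.05)&(Q[...,2]>.12)&(Q[...,2]<.15);print("knob scene",k.sum(),Q[k].mean(0),(Q[k].min(0)+Q[k].max(0))/2)
print(V[184:216,250:278])
E
```

```text
knob depth 125 [0.51202173 0.28175648 0.13912987] [0.51278769 0.28119513 0.13717326]
dark [252 187  11  14  21] [255.28571429 192.04761905] [0.52212896 0.29899505 0.14      ] [0.52853147 0.30421565 0.1       ]
dark [257 191  11  12  87] [262.36781609 196.08045977] [0.51166952 0.28098441 0.14      ] [0.51771305 0.28558684 0.1       ]
dark [266 206   7   5   9] [268.66666667 208.33333333] [0.48037849 0.26485562 0.14      ] [0.48534806 0.26890449 0.1       ]
brass 28 263.6791870337021 205.2191921790584 [0.49244062 0.2809465  0.109     ]
red 2 253.0 203.5245283018868 [0.49829851 0.30983651 0.1       ]
green 4 273.5483234714004 203.92307692307693 [0.49681599 0.25626279 0.1       ]
brass px [(261, 203, [22, 118, 128]), (262, 203, [21, 122, 123]), (265, 203, [21, 113, 136]), (266, 203, [22, 134, 158]), (267, 203, [21, 125, 163]), (261, 204, [21, 137, 141]), (262, 204, [21, 130, 149]), (266, 204, [21, 158, 153]), (267, 204, [22, 146, 150]), (260, 205, [21, 133, 138]), (261, 205, [22, 152, 139]), (262, 205, [21, 132, 151]), (266, 205, [21, 165, 161]), (267, 205, [22, 182, 157]), (268, 205, [2
[... 3736 characters left out ...]
191 191 191 192 193 192 187 172 141 105  75  59  87 115 103  63  51  61
   81  99 131 163 182 189 193 192 192 192]
 [191 191 191 190 192 191 193 190 184 171 148 122 109 107 103  97 100 113
  134 147 165 186 193 193 192 193 192 192]
 [190 191 190 190 191 192 192 193 193 191 187 180 171 157 157 159 161 171
  182 184 187 192 193 192 192 190 192 192]
 [191 191 191 192 192 192 191 191 192 193 193 193 191 188 187 186 188 191
  194 194 193 192 192 191 192 192 191 193]
 [190 191 192 191 190 191 191 191 191 191 192 192 193 193 193 193 193 193
  193 193 193 192 191 191 192 192 191 192]
 [190 191 190 191 191 191 191 191 192 191 192 191 191 191 192 193 192 191
  193 192 193 191 189 191 193 192 191 193]]
```

Emit:
drive_tool(
  offset=[
    [-0.8, -0.4, 0],
    [-0.8, -0.4, 0],
    [-0.8, -0.4, 0],
    [-0.8, -0.4, 0],
    [-0.8, -0.4, 0],
    [-0.8, -0.4, 0],
    [-0.8, -0.4, 0],
    [-0.8, -0.4, 0],
    [-0.8, -0.4, 0],
    [-0.8, -0.4, 0],
    [-0.8, -0.4, 0],
    [-0.8, -0.4, 0],
  ],
  dr=[
    [0, 0, 0],
    [0, 0, 0],
    [0, 0, 0],
    [0, 0, 0],
    [0, 0, 0],
    [0, 0, 0],
    [0, 0, 0],
    [0, 0, 0],
    [0, 0, 0],
    [0, 0, 0],
    [0, 0, 0],
    [0, 0, 0],
  ],
  jaw=[0.4, 0.4, 0.4, 0.4, 0.4, 0.4, 0.4, 0.4, 0.4, 0.4, 0.4, 0.4],
)

```text
clock: 1.3
position: [0.3827, 0.4068, 0.2527]
eef_rot: [0.154, 0.988, -0.0, -0.0]
force: [0.5, 0.6, -0.3]
grip_width: 0.7
grasp_force: 0.0
```

Emit:
drive_tool(
  offset=[
    [-0.8, -0.4, 0],
    [-0.8, -0.4, 0],
    [-0.8, -0.4, 0],
    [-0.8, -0.4, 0],
    [-0.8, -0.4, 0],
    [0, 0, 0],
    [0, 0, 0],
    [0, 0, 0],
    [0, 0, 0],
    [0, 0, 0],
    [0, 0, 0],
  ],
  dr=[
    [0, 0, 0],
    [0, 0, 0],
    [0, 0, 0],
    [0, 0, 0],
    [0, 0, 0],
    [0, 0, 0.14],
    [0, 0, 0.14],
    [0, 0, 0.14],
    [0, 0, 0.14],
    [0, 0, 0.14],
    [0, 0, 0],
  ],
  jaw=[0.4, 0.4, 0.4, 0.4, 0.4, 0.4, 0.4, 0.4, 0.4, 0.4, 0.4],
)

```text
clock: 2.4
position: [0.4622, 0.3295, 0.2527]
eef_rot: [0.498, 0.867, -0.001, -0.0]
force: [-0.6, 0.1, -0.3]
grip_width: 0.701
grasp_force: 0.0
```

```bash
cat >> h.py <<'E'
from scipy.spatial.transform import Rotation as R
def goto(x,y,z):
    s=env.get_state();r=R.from_quat(s["eef_rot"]);print("clock",round(s["clock"],2),"pos",s["position"].round(4),"yaw y",np.degrees(np.arctan2(*r.apply([0,1,0])[1::-1])).round(1),"zax",r.apply([0,0,1]).round(3),"F",s["force"].round(2),"M",s["moment"].round(3),"w",round(s["grip_width"],3),"q",s["qpos"].round(2))
    print("steps full-scale",(r.inv().apply(np.array([x,y,z])-s["position"])/.025).round(3))
E
python3 -c "
from h import *
goto(.511,.280,.18)"
```

```text
clock 2.4 pos [0.4622 0.3295 0.2527] yaw y 30.3 zax [-0.001 -0.001 -1.   ] F [-0.64  0.06 -0.3 ] M [-0.01  -0.022 -0.057] w 0.701 q [ 0.5   0.1   1.75 -0.    1.29 -0.03]
steps full-scale [-2.694  0.694  2.906]
```

Emit:
drive_tool(
  offset=[
    [-0.673, 0.174, 0],
    [-0.673, 0.174, 0],
    [-0.673, 0.174, 0],
    [-0.673, 0.174, 0],
    [0, 0, 0.7],
    [0, 0, 0.7],
    [0, 0, 0.7],
    [0, 0, 0.6],
    [0, 0, 0],
  ],
  dr=[
    [0, 0, 0],
    [0, 0, 0],
    [0, 0, 0],
    [0, 0, 0],
    [0, 0, 0],
    [0, 0, 0],
    [0, 0, 0],
    [0, 0, 0],
    [0, 0, 0],
  ],
  jaw=[0.4, 0.4, 0.4, 0.4, 0.4, 0.4, 0.4, 0.4, 0.4],
)

```text
clock: 3.3
position: [0.5103, 0.2788, 0.1828]
eef_rot: [0.498, 0.867, -0.002, -0.002]
force: [-0.1, -0.0, -0.1]
grip_width: 0.699
grasp_force: 0.0
```

```bash
python3 -c "
from h import *
goto(.511,.280,.134)
for n,b in (('top',(235,150,330,230)),('scene',(250,130,350,230))):
    p,d=env.capture(n);up(p[...,::-1],*b,4,f'pics/{n}1.png')
a=cv2.imread('pics/top1.png');b=cv2.imread('pics/scene1.png');h=max(a.shape[0],b.shape[0])
f=lambda m:cv2.copyMakeBorder(m,0,h-m.shape[0],0,0,0)
cv2.imwrite('pics/both1.png',np.hstack([f(a),f(b)]))
for n in('top','scene'):print(n,pix(n,[.511,.28,.14]))
"
```

```text
clock 3.3 pos [0.5103 0.2788 0.1828] yaw y 30.2 zax [-0.005 -0.002 -1.   ] F [-0.11 -0.   -0.06] M [ 0.003  0.038 -0.005] w 0.699 q [ 0.38  0.2   1.77 -0.    1.17 -0.15]
steps full-scale [0.025 0.06  1.952]
top (np.float64(262.75513310244713), np.float64(196.33953327253406))
scene (np.float64(286.9053398693664), np.float64(178.02157340846142))
```

View pics/both1.png

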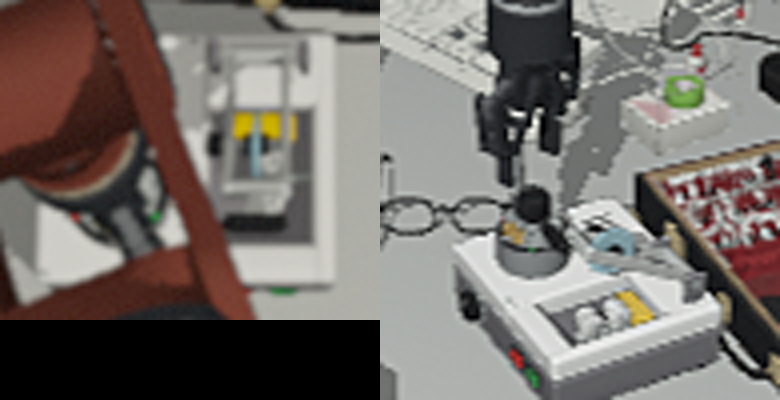

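```bash
python3 -c "
from h import *
p=cv2.imread('pics/scene0.png');g=cv2.cvtColor(p,cv2.COLOR_BGR2GRAY)[172:192,276:304];print(g)
c=[pix('scene',[.511,.28,z]) for z in(.116,.128,.14)];print(c)
"
```

```text
[[154 154 154 155 155 159 136  87 135 126 134 156 154 154 154 153 154 153
  153 153 153 152 153 153 153 153 153 153]
 [154 153 154 154 155 158 133 112 148 125 135 157 154 153 153 153 153 153
  154 154 153 152 152 153 153 153 153 153]
 [154 154 154 155 155 158 134 112 147 124 136 160 156 156 155 156 153 154
  153 153 154 152 154 154 153 154 153 154]
 [155 155 154 154 155 158 134 113 150 128 142 169 167 164 161 158 155 155
  154 154 153 154 153 153 154 153 153 152]
 [155 156 155 155 156 158 136 115 154 116  79  84  68 115 131 151 160 156
  154 154 154 155 154 154 153 153 153 153]
 [156 156 156 155 156 161 118 104 112 105  88  68  43  32  38 106 152 160
  156 154 154 154 154 154 154 155 154 153]
 [164 162 159 158 158 162 121 114  90  30  33  31  29  25  21  26 106 150
  158 155 155 155 155 155 155 155 154 153]
 [ 96 118 155 167 165 170 129  73  41  23  25  30  30  30  30  15  65 138
  160 158 159 161 162 161 158 156 153 150]
 [ 70  47  29  99 132 123 102  73  38  28  34  39  42  42  32  13  62 142
  163 161 129  98  98  93  87 126 147 171]
 [162 162 163 106  24  18  23  47  41  32  39  
[... 734 characters left out ...]
  62 100 168 149 142 167 117  34   7]
 [ 72 200 183  63  42  94 121 132 125 127 132  98 113 146  98  13  23  28
   27  40 139 168 176 137  82 121 156 165]
 [207 215 174  87 118 149 137 123 127 139 131 133 143 146 123  65  18  30
   28  20  88 122 131 166 138  80 124 155]
 [203 209 171  94  59  55  92 117 133 142 118 128 144 143 137 100  45  23
   29  29  25 138 156 147 171 133  84 140]
 [200 206 168 103  76  56  31  41  75 111 124 134 146 134 123 117  72  14
   25  47  34  42 116 147 156 164 152 130]]
[(np.float64(286.9650458946151), np.float64(183.61355359375528)), (np.float64(286.9353217340554), np.float64(180.829631599583)), (np.float64(286.9053398693664), np.float64(178.02157340846142))]
```

Emit:
drive_tool(
  offset=[
    [0, 0.11, 0],
    [0, 0, 0.5],
    [0, 0, 0.5],
    [0, 0, 0.5],
    [0, 0, 0.25],
    [0, 0, 0.2],
    [0, 0, 0],
  ],
  dr=[
    [0, 0, 0],
    [0, 0, 0],
    [0, 0, 0],
    [0, 0, 0],
    [0, 0, 0],
    [0, 0, 0],
    [0, 0, 0],
  ],
  jaw=[0.4, 0.4, 0.4, 0.4, 0.4, 0.4, 0.4],
)

```text
clock: 4.1
position: [0.5131, 0.2815, 0.1357]
eef_rot: [0.498, 0.867, -0.001, -0.001]
force: [-1.3, 0.1, 0.3]
grip_width: 0.699
grasp_force: 0.0
```

```bash
python3 -c "
from h import *
goto(.5125,.280,.134)
p,d=env.capture('scene');up(p[...,::-1],250,140,330,210,7,'pics/s2.png')"
```

```text
clock 4.1 pos [0.5131 0.2815 0.1357] yaw y 30.3 zax [-0.002 -0.001 -1.   ] F [-1.25  0.12  0.28] M [ 0.049 -0.005  0.018] w 0.699 q [ 0.38  0.26  1.8   0.    1.09 -0.15]
steps full-scale [-0.039 -0.049  0.07 ]
```

View pics/s2.png

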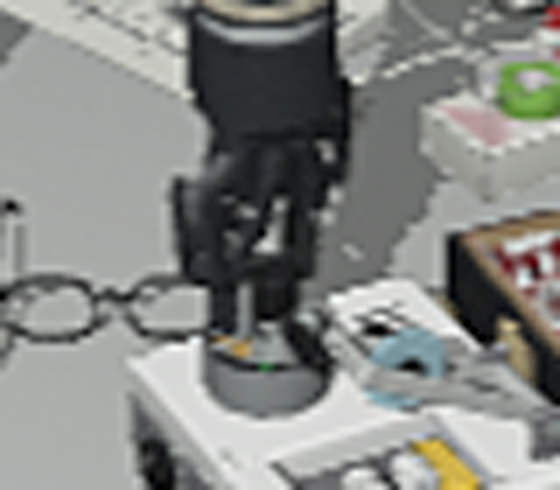

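Emit:
drive_tool(
  offset=[
    [0, 0, 0],
    [0, 0, 0],
    [0, 0, 0],
    [0, 0, 0],
  ],
  dr=[
    [0, 0, 0],
    [0, 0, 0],
    [0, 0, 0],
    [0, 0, 0],
  ],
  jaw=[0.1, 0.0, -0.1, -0.15],
)

```text
clock: 4.55
position: [0.5141, 0.2818, 0.1375]
eef_rot: [0.498, 0.867, 0.0, 0.0]
force: [-0.1, 0.3, -0.0]
grip_width: 0.426
grasp_force: 0.0
```

Emit:
drive_tool(
  offset=[
    [0, 0, 0],
    [0, 0, 0],
  ],
  dr=[
    [0, 0, 0],
    [0, 0, 0],
  ],
  jaw=[-0.2, -0.25],
)

```text
clock: 4.75
position: [0.5141, 0.2819, 0.1373]
eef_rot: [0.498, 0.867, 0.0, 0.0]
force: [0.2, 0.7, 0.4]
grip_width: 0.373
grasp_force: 0.3
```

Emit:
drive_tool(
  offset=[
    [0, 0, 0],
    [0, 0, 0.06],
    [0, 0, 0.06],
    [0, 0, 0],
    [0, 0, 0],
    [0, 0, 0],
  ],
  dr=[
    [0, 0, 0],
    [0, 0, 0],
    [0, 0, 0],
    [0, 0, 0],
    [0, 0, 0],
    [0, 0, 0],
  ],
  jaw=[-0.1, -0.1, -0.1, -0.2, -0.25, -0.25],
)

```text
clock: 5.35
position: [0.5141, 0.2818, 0.1341]
eef_rot: [0.498, 0.867, 0.0, 0.0]
force: [1.0, 0.5, -0.6]
grip_width: 0.375
grasp_force: 0.6
```

Emit:
drive_tool(
  offset=[
    [0, 0, 0],
    [0, 0, 0],
    [0, 0, 0],
  ],
  dr=[
    [0, 0, 0],
    [0, 0, 0],
    [0, 0, 0],
  ],
  jaw=[-0.3, -0.4, -0.5],
)

```text
clock: 5.65
position: [0.5141, 0.2819, 0.1343]
eef_rot: [0.498, 0.867, 0.0, 0.0]
force: [0.9, 0.7, 0.7]
grip_width: 0.352
grasp_force: 59.2
```

```bash
python3 -c "
from h import *
goto(.5125,.280,.134)"
```

```text
clock 5.65 pos [0.5141 0.2819 0.1343] yaw y 30.2 zax [ 0.001  0.    -1.   ] F [0.9  0.69 0.66] M [ 0.112 -0.165 -0.029] w 0.352 q [ 0.38  0.26  1.8   0.    1.08 -0.15]
steps full-scale [-0.031 -0.094  0.013]
```

Emit:
drive_tool(
  offset=[
    [0, 0, -0.04],
    [0, 0, -0.04],
    [0, 0, -0.04],
    [0, 0, -0.04],
    [0, 0, 0],
  ],
  dr=[
    [0, 0, 0],
    [0, 0, 0],
    [0, 0, 0],
    [0, 0, 0],
    [0, 0, 0],
  ],
  jaw=[-0.5, -0.5, -0.5, -0.5, -0.5],
)

```text
clock: 6.15
position: [0.514, 0.2818, 0.1363]
eef_rot: [0.498, 0.867, 0.001, 0.0]
force: [5.3, 3.5, -9.8]
grip_width: 0.359
grasp_force: 60.1
```

Emit:
drive_tool(
  offset=[
    [0, 0, -0.04],
    [0, 0, -0.04],
    [0, 0, -0.04],
    [0, 0, 0],
  ],
  dr=[
    [0, 0, 0],
    [0, 0, 0],
    [0, 0, 0],
    [0, 0, 0],
  ],
  jaw=[-0.5, -0.5, -0.5, -0.5],
)

```text
clock: 6.55
position: [0.514, 0.2818, 0.1387]
eef_rot: [0.498, 0.867, 0.001, 0.0]
force: [6.4, 3.2, -11.3]
grip_width: 0.353
grasp_force: 60.3
```

Emit:
drive_tool(
  offset=[
    [0, 0.02, -0.04],
    [0, 0.02, -0.04],
    [0, 0, -0.04],
    [0, 0, 0],
  ],
  dr=[
    [0, 0, 0],
    [0, 0, 0],
    [0, 0, 0],
    [0, 0, 0],
  ],
  jaw=[-0.5, -0.5, -0.5, -0.5],
)

```text
clock: 6.95
position: [0.5141, 0.2819, 0.1408]
eef_rot: [0.498, 0.867, -0.0, -0.0]
force: [7.4, 3.2, -13.8]
grip_width: 0.355
grasp_force: 60.4
```

```bash
python3 -c "
from h import *
goto(.5125,.280,.1420)"
```

```text
clock 6.95 pos [0.5141 0.2819 0.1408] yaw y 30.2 zax [-0.001 -0.    -1.   ] F [  7.43   3.18 -13.83] M [ 0.511 -1.147  0.045] w 0.355 q [ 0.38  0.26  1.79 -0.    1.09 -0.15]
steps full-scale [-0.033 -0.091 -0.047]
```

Emit:
drive_tool(
  offset=[
    [0, 0, -0.025],
    [0, 0, -0.025],
    [0, 0, 0],
  ],
  dr=[
    [0, 0, 0],
    [0, 0, 0],
    [0, 0, 0],
  ],
  jaw=[-0.5, -0.5, -0.5],
)

```text
clock: 7.25
position: [0.514, 0.2819, 0.1418]
eef_rot: [0.498, 0.867, -0.0, -0.0]
force: [7.2, 2.9, -15.0]
grip_width: 0.354
grasp_force: 60.4
```

Emit:
drive_tool(
  offset=[
    [0, 0, 0],
    [0, 0, 0],
    [0, 0, 0],
    [0, 0, 0],
  ],
  dr=[
    [0, 0, -0.05],
    [0, 0, -0.05],
    [0, 0, -0.05],
    [0, 0, 0],
  ],
  jaw=[-0.5, -0.5, -0.5, -0.5],
)

```text
clock: 7.65
position: [0.514, 0.2818, 0.1417]
eef_rot: [0.428, 0.904, -0.0, -0.0]
force: [6.9, 2.6, -15.1]
grip_width: 0.358
grasp_force: 60.4
```

```bash
python3 -c "
from h import *
goto(.5125,.280,.1420)"
```

```text
clock 7.65 pos [0.514  0.2818 0.1417] yaw y 39.3 zax [-0.001 -0.    -1.   ] F [  6.94   2.59 -15.07] M [ 0.587 -1.248  0.029] w 0.358 q [ 0.38  0.26  1.79  0.    1.1  -0.3 ]
steps full-scale [-0.018 -0.094 -0.012]
```

Emit:
drive_tool(
  offset=[
    [0, 0, 0],
    [0, 0, 0],
    [0, 0, 0],
    [0, 0, 0],
    [0, 0, 0],
    [0, 0, 0],
    [0, 0, 0],
    [0, 0, 0],
    [0, 0, 0],
    [0, 0, 0],
  ],
  dr=[
    [0, 0, -0.08],
    [0, 0, -0.08],
    [0, 0, -0.08],
    [0, 0, -0.08],
    [0, 0, -0.08],
    [0, 0, -0.08],
    [0, 0, -0.08],
    [0, 0, -0.08],
    [0, 0, -0.08],
    [0, 0, 0],
  ],
  jaw=[-0.5, -0.5, -0.5, -0.5, -0.5, -0.5, -0.5, -0.5, -0.5, -0.5],
)

```text
clock: 8.65
position: [0.5139, 0.2819, 0.1417]
eef_rot: [0.065, 0.998, -0.0, -0.001]
force: [5.9, 2.8, -14.4]
grip_width: 0.355
grasp_force: 60.5
```

```bash
python3 -c "
from h import *
goto(.5125,.280,.1420)
p,d=env.capture('scene');up(p[...,::-1],265,165,310,205,12,'pics/s3.png')"
```

```text
clock 8.65 pos [0.5139 0.2819 0.1417] yaw y 82.5 zax [-0.001 -0.    -1.   ] F [  5.89   2.78 -14.45] M [ 0.585 -1.205  0.117] w 0.355 q [ 0.38  0.26  1.79  0.    1.1  -1.06]
steps full-scale [ 0.048 -0.081 -0.013]
```

View pics/s3.png

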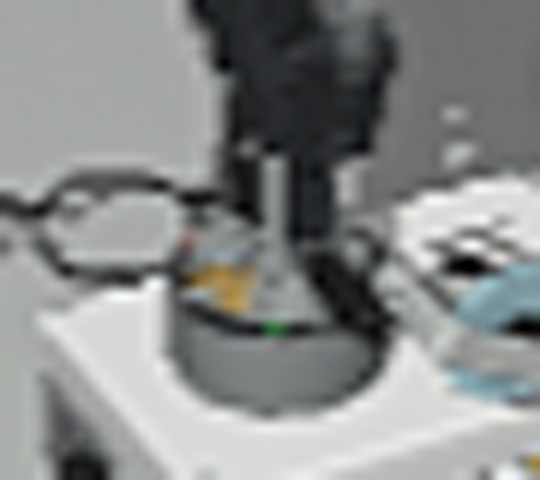

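The key is turned away from red, and the brass sector is visible at about (220,285) in the crop. I'll lower the key lightly onto the rim and feel for the slot.

Emit:
drive_tool(
  offset=[
    [0, 0, 0.03],
    [0, 0, 0.03],
    [0, 0, 0],
  ],
  dr=[
    [0, 0, 0],
    [0, 0, 0],
    [0, 0, 0],
  ],
  jaw=[-0.5, -0.5, -0.5],
)

```text
clock: 9.0
position: [0.5141, 0.2819, 0.1413]
eef_rot: [0.066, 0.998, -0.0, -0.001]
force: [6.0, 3.1, -10.1]
grip_width: 0.354
grasp_force: 60.9
```

Emit:
drive_tool(
  offset=[
    [0, 0, 0.03],
    [0, 0, 0],
  ],
  dr=[
    [0, 0, 0],
    [0, 0, 0],
  ],
  jaw=[-0.5, -0.5],
)

```text
clock: 9.2
position: [0.5141, 0.2819, 0.1413]
eef_rot: [0.066, 0.998, -0.0, -0.001]
force: [4.9, 1.1, -10.7]
grip_width: 0.354
grasp_force: 61.0
```

Emit:
drive_tool(
  offset=[
    [0, 0, 0],
    [0, 0, 0],
    [0, 0, 0],
  ],
  dr=[
    [0, 0, -0.025],
    [0, 0, -0.025],
    [0, 0, 0],
  ],
  jaw=[-0.5, -0.5, -0.5],
)

```text
clock: 9.5
position: [0.5141, 0.2819, 0.1414]
eef_rot: [0.039, 0.999, -0.0, -0.001]
force: [4.6, 2.7, -12.2]
grip_width: 0.354
grasp_force: 60.9
```

Emit:
drive_tool(
  offset=[
    [0, 0, 0],
    [0, 0, 0],
    [0, 0, 0],
  ],
  dr=[
    [0, 0, -0.025],
    [0, 0, -0.025],
    [0, 0, 0],
  ],
  jaw=[-0.5, -0.5, -0.5],
)

```text
clock: 9.8
position: [0.5141, 0.2819, 0.1413]
eef_rot: [0.013, 1.0, -0.0, -0.001]
force: [4.9, 3.5, -12.4]
grip_width: 0.35
grasp_force: 60.9
```

Emit:
drive_tool(
  offset=[
    [0, 0, 0.03],
    [0, 0, 0],
    [0, 0, 0],
  ],
  dr=[
    [0, 0, 0],
    [0, 0, -0.025],
    [0, 0, 0],
  ],
  jaw=[-0.5, -0.5, -0.5],
)

```text
clock: 10.1
position: [0.5141, 0.2819, 0.1411]
eef_rot: [-0.0, 1.0, -0.0, -0.001]
force: [4.5, 1.4, -11.8]
grip_width: 0.353
grasp_force: 61.0
```

Emit:
drive_tool(
  offset=[
    [0, 0, 0],
    [0, 0, 0],
  ],
  dr=[
    [0, 0, -0.025],
    [0, 0, 0],
  ],
  jaw=[-0.5, -0.5],
)

```text
clock: 10.3
position: [0.514, 0.2819, 0.1408]
eef_rot: [-0.013, 1.0, -0.0, -0.001]
force: [5.5, 1.7, -13.9]
grip_width: 0.356
grasp_force: 60.8
```

Emit:
drive_tool(
  offset=[
    [0, 0, 0],
    [0, 0, 0],
  ],
  dr=[
    [0, 0, -0.025],
    [0, 0, 0],
  ],
  jaw=[-0.5, -0.5],
)

```text
clock: 10.5
position: [0.514, 0.2819, 0.1407]
eef_rot: [-0.026, 1.0, -0.0, -0.001]
force: [4.9, 2.9, -13.6]
grip_width: 0.35
grasp_force: 60.8
```

Emit:
drive_tool(
  offset=[
    [0, 0, 0.03],
    [0, 0, 0.03],
    [0, 0, 0],
  ],
  dr=[
    [0, 0, 0],
    [0, 0, 0],
    [0, 0, 0],
  ],
  jaw=[-0.5, -0.5, -0.5],
)

```text
clock: 10.8
position: [0.5141, 0.2819, 0.1394]
eef_rot: [-0.026, 1.0, -0.0, -0.001]
force: [5.0, 2.3, -13.1]
grip_width: 0.353
grasp_force: 60.9
```

```bash
python3 -c "
from h import *
goto(.5125,.280,.1342)"
```

```text
clock 10.8 pos [0.5141 0.2819 0.1394] yaw y 93.0 zax [-0.001 -0.001 -1.   ] F [  5.01   2.3  -13.09] M [ 0.408 -0.846 -0.039] w 0.353 q [ 0.38  0.26  1.79 -0.    1.09 -1.24]
steps full-scale [ 0.066 -0.073  0.207]
```

Emit:
drive_tool(
  offset=[
    [0, 0, 0.05],
    [0, 0, 0.05],
    [0, 0, 0.05],
    [0, 0, 0.05],
    [0, 0, 0],
  ],
  dr=[
    [0, 0, 0],
    [0, 0, 0],
    [0, 0, 0],
    [0, 0, 0],
    [0, 0, 0],
  ],
  jaw=[-0.5, -0.5, -0.5, -0.5, -0.5],
)

```text
clock: 11.3
position: [0.5142, 0.282, 0.1356]
eef_rot: [-0.026, 1.0, -0.0, -0.001]
force: [2.3, 1.4, -9.3]
grip_width: 0.353
grasp_force: 61.0
```

Emit:
drive_tool(
  offset=[
    [0, 0, 0.03],
    [0, 0, 0.03],
    [0, 0, 0],
  ],
  dr=[
    [0, 0, 0],
    [0, 0, 0],
    [0, 0, 0],
  ],
  jaw=[-0.5, -0.5, -0.5],
)

```text
clock: 11.6
position: [0.5143, 0.282, 0.1345]
eef_rot: [-0.026, 1.0, -0.0, -0.001]
force: [0.5, 0.2, -6.9]
grip_width: 0.354
grasp_force: 61.3
```

Emit:
drive_tool(
  offset=[
    [0, 0, 0.025],
    [0, 0, 0.025],
    [0, 0, 0],
  ],
  dr=[
    [0, 0, 0],
    [0, 0, 0],
    [0, 0, 0],
  ],
  jaw=[-0.5, -0.5, -0.5],
)

```text
clock: 11.9
position: [0.5144, 0.2821, 0.1344]
eef_rot: [-0.026, 1.0, -0.0, -0.001]
force: [-4.7, -2.8, 3.4]
grip_width: 0.353
grasp_force: 62.2
```

Emit:
drive_tool(
  offset=[
    [0, 0, 0],
    [0, 0, 0],
    [0, 0, 0],
    [0, 0, 0],
    [0, 0, 0],
    [0, 0, 0],
  ],
  dr=[
    [0, 0, 0],
    [0, 0, 0],
    [0, 0, 0],
    [0, 0, 0],
    [0, 0, 0],
    [0, 0, 0],
  ],
  jaw=[-0.2, -0.1, 0.0, 0.2, 0.4, 0.4],
)

```text
clock: 12.5
position: [0.5148, 0.2823, 0.1331]
eef_rot: [-0.026, 1.0, 0.0, 0.0]
force: [0.1, 0.1, 0.5]
grip_width: 0.697
grasp_force: 0.0
```

```bash
python3 -c "
from h import *
goto(.4835,.1885,.225)"
```

```text
clock 12.5 pos [0.5148 0.2823 0.1331] yaw y 92.9 zax [ 0.  0. -1.] F [0.06 0.05 0.52] M [-0.022  0.046 -0.003] w 0.697 q [ 0.38  0.27  1.79  0.    1.08 -1.24]
steps full-scale [ 1.443 -3.682 -3.677]
```

Emit:
drive_tool(
  offset=[
    [0, 0, -0.6],
    [0, 0, -0.8],
    [0, 0, -0.8],
    [0, 0, -0.8],
    [0, 0, -0.7],
    [0, 0, 0],
    [0.35, -0.91, 0],
    [0.35, -0.91, 0],
    [0.35, -0.91, 0],
    [0.35, -0.91, 0],
    [0, 0, 0],
    [0, 0, 0],
  ],
  dr=[
    [0, 0, 0],
    [0, 0, 0],
    [0, 0, 0],
    [0, 0, 0],
    [0, 0, 0],
    [0, 0, 0],
    [0, 0, 0],
    [0, 0, 0],
    [0, 0, 0],
    [0, 0, 0],
    [0, 0, 0],
    [0, 0, 0],
  ],
  jaw=[0.4, 0.4, 0.4, 0.4, 0.4, 0.0, -0.5, -1, -1, -1, -1, -1],
)

```text
clock: 13.7
position: [0.4843, 0.1894, 0.2253]
eef_rot: [-0.025, 1.0, 0.0, -0.0]
force: [-0.3, -0.3, -0.5]
grip_width: -0.001
grasp_force: 0.0
```

```bash
python3 -c "
from h import *
goto(.485,.1895,.20)
p,d=env.capture('scene');up(p[...,::-1],260,140,350,230,6,'pics/s4.png')"
```

```text
clock 13.7 pos [0.4843 0.1894 0.2253] yaw y 92.9 zax [-0.     0.001 -1.   ] F [-0.34 -0.31 -0.51] M [0.038 0.017 0.002] w -0.001 q [ 0.24  0.02  1.89  0.    1.24 -1.38]
steps full-scale [-0.029  0.     1.012]
```

View pics/s4.png

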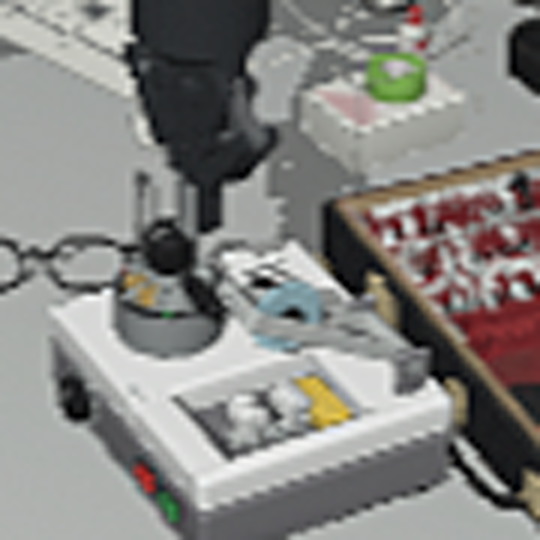

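Emit:
drive_tool(
  offset=[
    [0, 0, 0.5],
    [0, 0, 0.4],
    [0, 0, 0.3],
    [0.04, 0, 0.2],
    [0.06, 0, 0.2],
    [0.07, 0, 0.2],
    [0.06, 0, 0.2],
    [0.06, 0, 0.2],
    [0, 0, 0],
  ],
  dr=[
    [0, 0, 0],
    [0, 0, 0],
    [0, 0, 0],
    [0, 0, 0],
    [0, 0, 0],
    [0, 0, 0],
    [0, 0, 0],
    [0, 0, 0],
    [0, 0, 0],
  ],
  jaw=[-1, -1, -1, -1, -1, -1, -1, -1, -1],
)

```text
clock: 14.65
position: [0.4769, 0.1891, 0.1698]
eef_rot: [-0.026, 1.0, -0.0, 0.0]
force: [-0.2, 0.2, -0.8]
grip_width: -0.004
grasp_force: 0.0
```

```bash
python3 -c "
from h import *
goto(.476,.1895,.14)
p,d=env.capture('scene');up(p[...,::-1],260,140,350,230,6,'pics/s5.png')"
```

```text
clock 14.65 pos [0.4769 0.1891 0.1698] yaw y 93.0 zax [ 0. -0. -1.] F [-0.22  0.19 -0.83] M [ 0.095 -0.04  -0.031] w -0.004 q [ 0.24  0.07  1.95 -0.    1.13 -1.38]
steps full-scale [0.035 0.016 1.192]
```

View pics/s5.png

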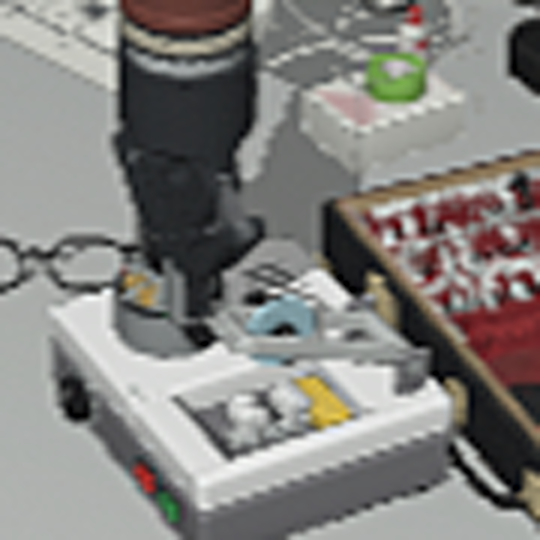

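Emit:
drive_tool(
  offset=[
    [0, 0, 0.2],
    [0, 0, 0.2],
    [0, 0, 0.2],
    [0.03, 0, 0.2],
    [0.03, 0, 0.2],
    [0.03, 0, 0.2],
    [0.03, 0, 0.15],
    [0, 0, 0],
  ],
  dr=[
    [0, 0, 0],
    [0, 0, 0],
    [0, 0, 0],
    [0, 0, 0],
    [0, 0, 0],
    [0, 0, 0],
    [0, 0, 0],
    [0, 0, 0],
  ],
  jaw=[-1, -1, -1, -1, -1, -1, -1, -1],
)

```text
clock: 15.5
position: [0.474, 0.1889, 0.136]
eef_rot: [-0.026, 1.0, -0.0, -0.0]
force: [0.9, -0.1, -0.1]
grip_width: 0.001
grasp_force: 0.0
```

Emit:
drive_tool(
  offset=[
    [0, 0, 0.06],
    [0, 0, 0.06],
    [0, 0, 0],
  ],
  dr=[
    [0, 0, 0],
    [0, 0, 0],
    [0, 0, 0],
  ],
  jaw=[-1, -1, -1],
)

```text
clock: 15.8
position: [0.4743, 0.1889, 0.1337]
eef_rot: [-0.026, 1.0, -0.0, 0.0]
force: [0.2, -0.1, 0.2]
grip_width: -0.002
grasp_force: 0.1
```

Emit:
drive_tool(
  offset=[
    [0, 0, 0.06],
    [0, 0, 0.06],
    [0, 0, 0],
  ],
  dr=[
    [0, 0, 0],
    [0, 0, 0],
    [0, 0, 0],
  ],
  jaw=[-1, -1, -1],
)

```text
clock: 16.1
position: [0.4741, 0.189, 0.1306]
eef_rot: [-0.026, 1.0, 0.0, -0.0]
force: [-0.1, -0.1, 0.6]
grip_width: 0.0
grasp_force: 0.2
```

Emit:
drive_tool(
  offset=[
    [0, 0, 0.06],
    [0, 0, 0.06],
    [0, 0, 0],
  ],
  dr=[
    [0, 0, 0],
    [0, 0, 0],
    [0, 0, 0],
  ],
  jaw=[-1, -1, -1],
)

```text
clock: 16.4
position: [0.4742, 0.189, 0.1275]
eef_rot: [-0.026, 1.0, 0.0, 0.0]
force: [0.8, -0.8, -0.3]
grip_width: 0.001
grasp_force: 0.1
```

Emit:
drive_tool(
  offset=[
    [0, 0, 0.06],
    [0, 0, 0.06],
    [0, 0, 0],
  ],
  dr=[
    [0, 0, 0],
    [0, 0, 0],
    [0, 0, 0],
  ],
  jaw=[-1, -1, -1],
)

```text
clock: 16.7
position: [0.4741, 0.189, 0.1245]
eef_rot: [-0.026, 1.0, 0.0, 0.0]
force: [0.9, 0.8, -0.2]
grip_width: 0.003
grasp_force: 0.1
```

```bash
cat >> h.py <<'E'
def lens(p,d,n='scene'):
    P=cloud(n,d);h=cv2.cvtColor(p,cv2.COLOR_RGB2HSV).astype(int);v,u=np.indices(d.shape)
    m=(h[...,0]>90)&(h[...,0]<115)&(h[...,1]>55)&(h[...,2]>90)&(abs(P[...,0]-.545)<.06)&(abs(P[...,1]-.188)<.04)&(P[...,2]>.05)&(P[...,2]<.2)
    q=P[m]; 
    if len(q): print(n,m.sum(),'mean',q.mean(0).round(4),'min',np.percentile(q,5,0).round(4),'max',np.percentile(q,95,0).round(4),'px',u[m].mean().round(1),v[m].mean().round(1),v[m].min(),v[m].max())
E
python3 -c "
from h import *
lens(cv2.imread('pics/scene0.png')[...,::-1].copy(),np.load('scene0.npy'))
p,d=env.capture('scene');lens(p,d)
goto(.4725,.189,.121)"
```

```text
scene 36 mean [0.5418 0.1858 0.1327] min [0.5265 0.1813 0.1092] max [0.5597 0.1895 0.1485] px 307.7 190.8 187 197
scene 41 mean [0.5304 0.1862 0.1006] min [0.5118 0.1823 0.0884] max [0.548  0.1909 0.1105] px 304.6 199.2 196 203
clock 16.75 pos [0.4743 0.189  0.1246] yaw y 93.0 zax [ 0. -0. -1.] F [-0.31 -0.09  0.01] M [ 0.055 -0.026 -0.07 ] w -0.001 q [ 0.24  0.13  1.98 -0.    1.03 -1.38]
steps full-scale [0.071 0.004 0.143]
```

Emit:
drive_tool(
  offset=[
    [0.02, 0, 0.04],
    [0.02, 0, 0.04],
    [0, 0, 0],
  ],
  dr=[
    [0, 0, 0],
    [0, 0, 0],
    [0, 0, 0],
  ],
  jaw=[-1, -1, -1],
)

```text
clock: 17.05
position: [0.4738, 0.189, 0.1231]
eef_rot: [-0.026, 1.0, 0.0, 0.001]
force: [0.8, 0.7, 1.1]
grip_width: 0.003
grasp_force: 0.6
```

Emit:
drive_tool(
  offset=[
    [0, 0, 0.04],
    [0, 0, 0.04],
    [0, 0, 0],
  ],
  dr=[
    [0, 0, 0],
    [0, 0, 0],
    [0, 0, 0],
  ],
  jaw=[-1, -1, -1],
)

```text
clock: 17.35
position: [0.4733, 0.189, 0.1208]
eef_rot: [-0.026, 1.0, 0.0, 0.0]
force: [1.2, -0.3, 1.3]
grip_width: 0.001
grasp_force: 0.6
```

Emit:
drive_tool(
  offset=[
    [0, 0, 0.04],
    [0, 0, 0.02],
    [0, 0, 0],
  ],
  dr=[
    [0, 0, 0],
    [0, 0, 0],
    [0, 0, 0],
  ],
  jaw=[-1, -1, -1],
)

```text
clock: 17.65
position: [0.4731, 0.189, 0.1192]
eef_rot: [-0.026, 1.0, -0.0, -0.0]
force: [0.8, 0.2, 0.8]
grip_width: -0.002
grasp_force: 0.6
```

Emit:
drive_tool(
  offset=[
    [0, 0, 0.03],
    [0, 0, 0.02],
    [0, 0, 0],
  ],
  dr=[
    [0, 0, 0],
    [0, 0, 0],
    [0, 0, 0],
  ],
  jaw=[-1, -1, -1],
)

```text
clock: 17.95
position: [0.473, 0.1889, 0.1179]
eef_rot: [-0.026, 1.0, -0.0, -0.0]
force: [0.3, 0.4, 1.2]
grip_width: -0.003
grasp_force: 0.5
```

Emit:
drive_tool(
  offset=[
    [0, 0, 0.03],
    [0, 0, 0],
    [0, 0, 0],
  ],
  dr=[
    [0, 0, 0],
    [0, 0, 0],
    [0, 0, 0],
  ],
  jaw=[-1, -1, -1],
)

```text
clock: 18.25
position: [0.473, 0.189, 0.1171]
eef_rot: [-0.026, 1.0, -0.0, -0.0]
force: [0.6, 0.1, 0.9]
grip_width: 0.003
grasp_force: 0.4
```

```bash
python3 -c "
from h import *
p,d=env.capture('scene');lens(p,d)
goto(.4725,.189,.118)"
```

```text
scene 43 mean [0.5297 0.1861 0.0962] min [0.5128 0.1813 0.0845] max [0.5492 0.1903 0.1058] px 304.4 200.3 197 205
clock 18.3 pos [0.473  0.189  0.1171] yaw y 92.9 zax [-0. -0. -1.] F [0.74 0.18 0.4 ] M [ 0.081 -0.067  0.013] w -0.003 q [ 0.24  0.14  1.99  0.    1.02 -1.38]
steps full-scale [ 0.02   0.003 -0.034]
```

Still freely moving (tip about 95 mm). I'll continue in small steps.

Emit:
drive_tool(
  offset=[
    [0, 0, 0.03],
    [0, 0, 0.03],
    [0, 0, 0],
  ],
  dr=[
    [0, 0, 0],
    [0, 0, 0],
    [0, 0, 0],
  ],
  jaw=[-1, -1, -1],
)

```text
clock: 18.6
position: [0.4729, 0.1889, 0.1156]
eef_rot: [-0.026, 1.0, -0.0, -0.0]
force: [0.6, 0.2, 0.3]
grip_width: -0.006
grasp_force: 0.5
```

Emit:
drive_tool(
  offset=[
    [0, 0, 0.04],
    [0, 0, 0],
    [0, 0, 0],
  ],
  dr=[
    [0, 0, 0],
    [0, 0, 0],
    [0, 0, 0],
  ],
  jaw=[-1, -1, -1],
)

```text
clock: 18.9
position: [0.473, 0.189, 0.1147]
eef_rot: [-0.026, 1.0, -0.0, -0.0]
force: [-0.6, 0.6, 2.2]
grip_width: 0.004
grasp_force: 1.0
```

Emit:
drive_tool(
  offset=[
    [0, 0, 0.03],
    [0, 0, 0],
    [0, 0, 0],
  ],
  dr=[
    [0, 0, 0],
    [0, 0, 0],
    [0, 0, 0],
  ],
  jaw=[-1, -1, -1],
)

```text
clock: 19.2
position: [0.473, 0.189, 0.1143]
eef_rot: [-0.026, 1.0, -0.0, -0.0]
force: [-2.7, -0.6, 4.8]
grip_width: 0.002
grasp_force: 2.6
```

Emit:
drive_tool(
  offset=[
    [0, 0, -0.1],
    [0, 0, -0.3],
    [0, 0, -0.6],
    [0, 0, -0.8],
    [0, 0, -0.8],
    [0, 0, -0.8],
    [0, 0, -0.8],
    [0, 0, 0],
    [0.8, 0, -0.4],
    [0.8, 0, -0.4],
    [0.8, 0, 0],
    [0, 0, 0],
  ],
  dr=[
    [0, 0, 0],
    [0, 0, 0],
    [0, 0, 0],
    [0, 0, 0],
    [0, 0, 0],
    [0, 0, 0],
    [0, 0, 0],
    [0, 0, 0],
    [0, 0, 0],
    [0, 0, 0],
    [0, 0, 0],
    [0, 0, 0],
  ],
  jaw=[-1, -1, -1, -1, -1, -1, -1, -1, -1, -1, -1, -1],
)

```text
clock: 20.4
position: [0.4111, 0.1857, 0.2378]
eef_rot: [-0.026, 1.0, -0.0, -0.001]
force: [0.2, 0.1, -0.9]
grip_width: -0.001
grasp_force: 0.0
```

```bash
python3 -c "
from h import *
p,d=env.capture('scene');lens(p,d);goto(.47,.189,.2)
a=cv2.resize(p[165:245,265:345,::-1],None,fx=5,fy=5,interpolation=2)
t,d=env.capture('top');P=cloud('top',d)
b=cv2.resize(t[150:230,245:325,::-1],None,fx=5,fy=5,interpolation=2)
cv2.imwrite('pics/fin.png',np.hstack([a,b]))"
```

```text
scene 39 mean [0.5316 0.1862 0.0946] min [0.5162 0.1831 0.0833] max [0.5473 0.1904 0.1037] px 304.9 200.5 197 205
clock 20.45 pos [0.4123 0.1857 0.238 ] yaw y 93.0 zax [-0.001 -0.    -1.   ] F [-0.09  0.7   0.59] M [0.007 0.008 0.011] w 0.007 q [ 0.27 -0.15  2.02 -0.    1.27 -1.35]
steps full-scale [-2.311  0.012  1.518]
```

View pics/fin.png

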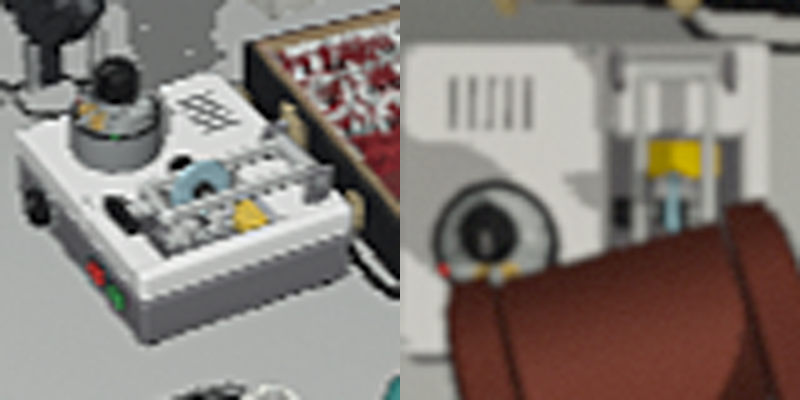

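The left half shows the carriage lying level, with the lens down in the well. The right half shows the knob's pointer facing front, toward white. The tool is clear of everything.

```bash
python3 -c "
from plant import env
print(env.job_done())"
```

```text
the job is handed in; nothing more can be done
None
```

The job is handed in: the knob key is home in the white slot, found about 63° round from red, and the lens was then lowered until it rested on the rollers. The handle stopped at about 92 mm, which is the height for a seated lens. Forces stayed low, and the arm has let go and is clear.

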